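# Lock the bottle clamp and free the push-and-turn cap

## Robot

A 6-joint arm with a two-finger parallel gripper is mounted at the origin on the work surface. World frame = base frame: x ahead of the robot, y to its left, z up, the work surface at z = 0. Lengths are in m, angles in rad, forces in N, time in s.
With the tool pointing down it reaches from about 0.375 to 0.975 m from the base axis. Payload 3.8 kg.
Tool frame: the origin (TCP) lies midway between the tips of the shut fingers; the grasp point (between the pads) lies 19 mm behind it; z points along the fingers, y is the line along which they close (so a half turn about z gives the same grasp; the last joint's range is limited). The gripper opens to 88 mm and grips with 3 to 60 N. Pads are 18 mm wide; open, the fingers measure 123 mm over their backs; the gripper's body (75 mm by 187 mm) begins 45 mm behind the grasp point.
Start: joints at [1.236, 0.264, 1.604, -0, 1.274, -0.037], TCP at [0.198, 0.645, 0.239] pointing down, gripper open.
Joint ranges: [-2.63, 2.63], [-0.94, 2.18], [0.31, 2.57], [-1.31, 4.45], [0, 2.66], [-2.55, 2.55]. Speed limits (rad/s): [2.57, 2.57, 3.14, 3.14, 3.14, 3.14].

## Interface

Orientations are given as a rotation vector (axis times angle).
In Python, from cell import manip, inverse_kinematics, cams, order gives the robot as it stands. Calls block until the motion is done:
- manip.move_pose(position, orientation): joint-space move of the TCP to a pose.
- manip.move_linear(position, rate=0.15, rot=None): straight line of the TCP; rot=None keeps the orientation; rate is the mean speed in m/s.
- manip.set_joints(angles): joint-space move.
- manip.set_gripper(opening, force=None): finger opening in m; force is the grip in N (None keeps the last); returns when the fingers have stopped.
- manip.dwell(seconds).
- inverse_kinematics(position, orientation): joint angles nearest the present ones, or None.
- manip.state(): the state.
- cams.capture(name): name is "scene" or "top" or "wrist"; returns a dict with "image" (400x640x3 uint8, blue, green, red), "z_map" (400x640 float32, m along the optical axis (not along the pixel's ray), 0 where there is no reading), "intrinsics" (3x3 intrinsics, pixels), "k1" (the pictures are not rectified: a ray, as slopes to the right and down, at radius r is drawn at 1 + k1 r^2 times it, then the intrinsics apply), "position" and "orientation" of the camera in the world; the wrist camera has in their place "T_tool_cam" (4x4, takes a point from camera to tool coordinates, whose origin is the TCP and whose axes are the flange's). Camera axes: x right, y down, z forward; pixel columns grow to the right and rows downward; lengths in m; the calibration is good to about 2 mm. A picture is of the moment at which its call begins: read the wrist's pose just before it.
A pose or a line that the arm cannot do raises manip.IKError and nothing moves.
- order.close_job(): hands the job in; it is judged then, once.
The state is a dict: "clock": time; "joint_pos": joint angles; "joint_velocities": joint speeds; "tau": joint torques, N m; "tool_pos": TCP position; "tcp_rot": TCP orientation; "contact_force": force on the tool from outside, world axes, zero at the start; "moment": the same for the moment, N m; "gripper_width": finger opening in m; "grasp_force": force on a finger pad.
Only numpy, scipy, OpenCV 4.12 (cv2) and the standard library are available. Lean on these libraries where they do the work, as an engineer would, in place of code of your own. Each camera call takes 0.05 s, during which the arm holds its last target. There are 200 camera calls.

## Task

At the sorting shelf, first flip the orange cam lever of the green bottle clamp all the way down so that it locks the amber bottle. Then take the white safety cap, press it down, twist it counter-clockwise (seen from above) while pressed until it comes free, and lift it straight up off the neck. Finish while still holding the cap in the gripper, level and at rest, about 6 cm above the bottle's mouth; leave the bottle standing in the locked clamp and the egg cup, the clear bottle and the clamped can stack where they are.

Things in the scene. Friction and masses are not known exactly. Their poses are not given: they have to be found in the camera images.
- clamp: Clamp fixed to the shelf, origin on the shelf under the bottle, z up. Dark base plate 110 (x) x 215 (y -140..75) x 12 mm; green V jaw 68 mm high at +y; sprung green jaw with rubber pad, 67 mm high, at -y, driven to +y by the lever; lever cheeks 80 mm high at y -103. The bottle stands on the plate with 1.5-2 mm play; locking shifts it up to 3 mm to +y.
- lever (a joint): Orange cam lever's angle about the clamp's x axis through lever_hinge. 0 to 0.2 = open, slanting up 66 deg and leaning to the clamp's -y (away from the bottle); 1.15 rad = stop, level, pointing to the clamp's -y: locked, jaw pressing the bottle with 15 to 20 N. Elevation above level = 1.15 minus value. Needs up to 0.5 N m (7 N at the grip); stays where left.
- lever_grip (a point): Point in the middle of the orange lever's grip, 72 mm from the hinge axis. The grip is 18 mm wide (clamp x), 14 mm thick and runs from 48 to 94 mm along the lever. It can be pinched across its width from above and led along its arc, or pushed down from above.
- lever_hinge (a point): Centre of the lever's hinge pin, 68 mm above the shelf, 103 mm to the clamp's -y from the bottle's place; the pin runs along the clamp's x axis. The point's axes are the clamp's.
- bottle: Amber bottle, loose, 160 g: body 62 mm diameter and 70 mm high, sloping shoulder to 88 mm, neck 28 mm diameter with three lugs under the cap, mouth at 108 mm. Origin: centre of its underside, z up; it stands on the clamp's 12 mm base plate. Any yaw.
- cap: White ribbed cap, 48 mm diameter, 22 mm high, 35 g, closed round top. Origin: centre of its underside, z up; seated it lies 100 mm above the bottle's origin (top 134 mm above the shelf), yaw as the bottle's. Grip across the diameter at any yaw, fingertips at most 17 mm below the top.
- egg_cup: Bystander: white ceramic egg cup, on a foot 40 mm wide, 50 mm rim, 62 mm high, loose. Origin: centre of its underside.
- pet_bottle: Bystander: clear empty PET bottle, 64 mm diameter, 205 mm high, very light, loose. Origin: centre of its underside.
- can_clamp: Bystander: blue plastic clamp gripping a stack of four flattened aluminium cans, 66 mm across, 108 mm high, loose. Origin: under the centre of the stack.
- cap_top (a point): Centre of the cap's top. A liner spring lifts the cap (6 N) into its notches. To turn it, press it down 3.5 mm or more (about 11 N; bottoms at 6 mm, 13 N) and turn it counter-clockwise from above by 0.95 rad (free from 0.78; stop at about 1.1; clockwise is blocked); then lift: lugs clear after 8 mm, skirt after 10 mm from seated.
Not all that is in view belongs to the job. What is shaped like the clamp but blue is not meant.

How it is judged:
On the way, in this order (a step that is already met when the one before it is completed fails the run):
1. the cam lever is flipped fully down while the cap is still on (value of joint lever above 1 rad and z of cap in the frame of bottle below 0.105 m), for 0.2 s.
2. the cap is turned while pressed down, the lever still locked (angle between the x axis of cap and the x axis of bottle, either way round above 0.3 rad and z of cap in the frame of bottle below 0.0985 m and value of joint lever above 1 rad).
At the end, for the whole second after the job is handed in: Fingers hold the cap, at rest, level within 17 deg, underside 30 to 142 mm above the mouth, centre within 30 mm of the bottle's axis, not touching the bottle; lever at 1.0 rad or more; bottle upright on the clamp's plate; egg cup, PET bottle and can clamp upright within 25 mm of their starts (z of cap in the frame of bottle between 0.138 and 0.25 m and horizontal distance between cap and bottle below 0.03 m and angle between cap's own z axis and vertical below 0.3 rad and linear speed of each of cap, bottle below 0.03 m/s and contact force between the fingers and cap above 1 N and contact force between cap and bottle below 0.1 N and value of joint lever above 1 rad and distance between bottle and clamp below 0.025 m and angle between bottle's own z axis and vertical below 0.12 rad and distance of each of egg_cup, pet_bottle, can_clamp from where it was at the start of the episode below 0.025 m and angle between each of egg_cup, pet_bottle, can_clamp's own z axis and vertical below 0.2 rad); the arm keeps its last pose, push and grip.
It fails at once if the bottle is lifted out of the clamp or tipped (distance between bottle and clamp above 0.035 m or angle between bottle's own z axis and vertical above 0.25 rad).
It fails at once if a bystander is knocked over or shoved (distance of any of egg_cup, pet_bottle, can_clamp from where it was at the start of the episode above 0.04 m).
It also fails if it takes over 58 s, if anything falls off the work surface, if the arm or the gripper's body presses on something with over 40 N, if the wrist force passes 120 N, or if a joint passes its speed limit or range.

## Working session

There is one attempt and no reset: what is moved stays moved. The work goes in short steps, each a Python script; the robot and the scene stay as the last script left them, time stands still between calls to the robot, and variables do not carry over. Pictures are saved under pics/ and viewed, at most 10 in all, crops included, and the job is handed in when it is done.

```bash
mkdir -p pics; ls; cat > h.py <<'E'
import numpy as np, cv2, pickle
from cell import manip, inverse_kinematics, cams, order
from scipy.spatial.transform import Rotation as R
def cap(name):
    s=manip.state(); c=cams.capture(name)
    if 'T_tool_cam' in c:
        T=np.eye(4); T[:3,:3]=R.from_rotvec(s['tool_rot'] if 'tool_rot' in s else s['tcp_rot']).as_matrix(); T[:3,3]=s['tool_pos']; c['T']=T@np.array(c['T_tool_cam'])
    else:
        T=np.eye(4); o=np.array(c['orientation'],float)
        T[:3,:3]=o if o.shape==(3,3) else R.from_rotvec(o).as_matrix(); T[:3,3]=c['position']; c['T']=T
    return c
def slopes(c,uv):
    K=np.array(c['intrinsics']); uv=np.atleast_2d(np.asarray(uv,float))
    d=(uv-K[:2,2])/[K[0,0],K[1,1]]; p=d.copy()
    for _ in range(20): p=d/(1+c['k1']*(p**2).sum(1,keepdims=True))
    return p
def depthpts(c,uv):
    uv=np.atleast_2d(np.asarray(uv)); z=c['z_map'][uv[:,1].astype(int),uv[:,0].astype(int)]
    p=slopes(c,uv); P=np.c_[p*z[:,None],z]; P=P[z>0]
    return P@c['T'][:3,:3].T+c['T'][:3,3]
def plane(c,uv,h):
    p=slopes(c,uv); D=np.c_[p,np.ones(len(p))]@c['T'][:3,:3].T; o=c['T'][:3,3]
    return o+D*((h-o[2])/D[:,2])[:,None]
def mask(c,lo,hi):
    return cv2.inRange(cv2.cvtColor(c['image'],cv2.COLOR_BGR2HSV),np.array(lo),np.array(hi))
E
python3 - <<'E'
from h import *
for n in('scene','top'):
    c=cap(n); cv2.imwrite(f'pics/{n}0.png',c['image']); pickle.dump(c,open(n+'.pkl','wb')); print(n,c['T'].round(3),c['orientation'],c['k1'])
print(manip.state())
E
```

```text
pics
scene [[ 0.601  0.562 -0.569  1.255]
 [ 0.8   -0.416  0.433 -0.503]
 [ 0.007 -0.715 -0.699  0.929]
 [ 0.     0.     0.     1.   ]] [-2.13557037 -1.07085147  0.44195832] -0.12199283174516097
top [[-0.026 -0.988  0.154  0.41 ]
 [-1.     0.025 -0.009  0.018]
 [ 0.005 -0.154 -0.988  1.372]
 [ 0.     0.     0.     1.   ]] [-2.11607729  2.1720123  -0.17337627] 0.035214594596796836
{'clock': 0.1, 'joint_pos': array([ 1.23608973e+00,  2.64694080e-01,  1.60522836e+00,  1.48134960e-05,
        1.27371426e+00, -3.68882649e-02]), 'joint_velocities': array([ 0.00091509, -0.00202873, -0.00214713,  0.0006823 ,  0.00161426,
       -0.00018479]), 'tau': array([ 9.48817578e-04, -5.03620613e+01, -3.58070111e+01,  7.30652246e-02,
        2.33604567e-02, -9.22296249e-05]), 'tool_pos': array([0.19784666, 0.64468017, 0.23750646]), 'tcp_rot': array([-0.46603342, -3.10643647,  0.00315102]), 'contact_force': array([-0.25401254,  0.53939405, -0.09062484]), 'moment': array([-0.02965759, -0.01191892,  0.00343148]), 'grasp_force': 0.0, 'gripper_width': 0.08831398976249366}
```

View pics/scene0.png

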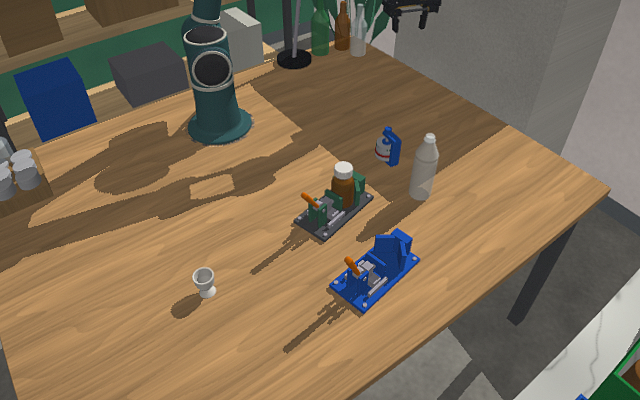

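View pics/top0.png

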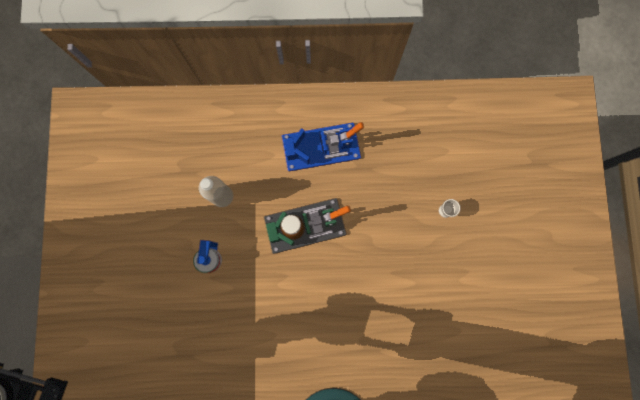

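The scene view shows the amber bottle with its white cap at (343,170) and the green clamp's lever at (311,200). From the top, the cap is at (291,226) and the orange lever tip at (348,210). The blue decoy is at (320,147), the egg cup at (450,208), the PET bottle at (213,190) and the can clamp at (206,256).

```bash
cat > m.py <<'E'
from h import *
c=pickle.load(open('top.pkl','rb')); s=pickle.load(open('scene.pkl','rb'))
def comps(c,lo,hi,box,amin=15):
    m=mask(c,lo,hi); x0,y0,x1,y1=box; k=np.zeros_like(m); k[y0:y1,x0:x1]=m[y0:y1,x0:x1]
    n,l,st,ce=cv2.connectedComponentsWithStats(k); return [(l==i,ce[i],st[i,4]) for i in range(1,n) if st[i,4]>=amin]
def px(m): return np.argwhere(m)[:,::-1]
for nm,cc,wb,ob in(('top',c,(275,210,308,245),(322,200,360,225)),('scene',s,(325,155,362,185),(295,185,325,212))):
    for m,ce,a in comps(cc,(0,0,150),(40,90,255),wb,60):
        P=depthpts(cc,px(m)); print(nm,'white',a,ce,plane(cc,ce,.134).round(4),'depth med',np.median(P,0).round(4),P[:,2].max().round(4))
    for m,ce,a in comps(cc,(3,170,120),(20,255,255),ob):
        P=depthpts(cc,px(m)); i=np.argsort(P[:,2]); print(nm,'orange',a,ce,'low',P[i[:10]].mean(0).round(4),'high',P[i[-10:]].mean(0).round(4))
# base plate dark region in top
m=mask(c,(0,0,20),(179,90,95)); k=np.zeros_like(m); k[192:256,258:352]=m[192:256,258:352]
k=cv2.morphologyEx(k|mask(c,(40,60,20),(90,255,255))*(k*0+1)*0,cv2.MORPH_CLOSE,np.ones((9,9)))
n,l,st,ce=cv2.connectedComponentsWithStats(k); i=1+np.argmax(st[1:,4]); q=cv2.boxPoints(cv2.minAreaRect(px(l==i).astype(np.float32)))
print('plate',st[i],plane(c,q,.012).round(4))
cv2.imwrite('pics/t1.png',cv2.resize(c['image'][180:270,190:370],None,fx=4,fy=4,interpolation=2))
E
python3 m.py
```

```text
top white 280 [290.23571429 224.08571429] [[0.5364 0.0956 0.134 ]] depth med [0.5365 0.0959 0.1347] 0.1423
top orange 132 [339.9469697  211.64393939] low [ 0.5699 -0.0174  0.0597] high [ 0.5726 -0.0502  0.1495]
scene white 184 [343.25       166.77717391] [[0.5373 0.0996 0.134 ]] depth med [0.5399 0.0973 0.1367] 0.1419
scene orange 72 [308.44444444 197.90277778] low [ 0.5608 -0.0049  0.0797] high [ 0.5744 -0.0496  0.1509]
plate [ 265  199   81   54 2282] [[ 0.5726  0.1788  0.012 ]
 [ 0.621  -0.0296  0.012 ]
 [ 0.5153 -0.053   0.012 ]
 [ 0.4683  0.1531  0.012 ]]
```

View pics/t1.png

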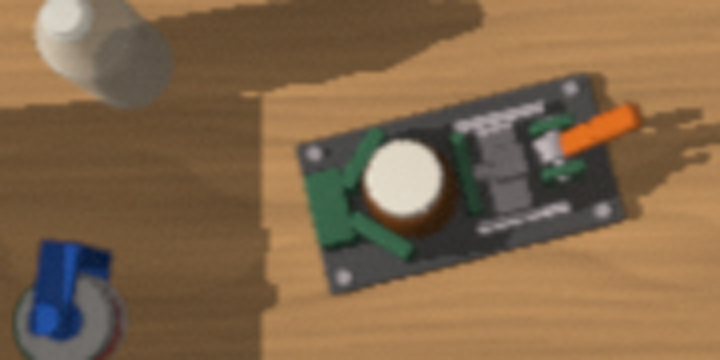

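The crop confirms the clamp: the jaw is to the left (+y) and the lever leans right. The plate rectangle and the cap agree on an origin of about (0.537, 0.0955) and a yaw of about 0.228. Next I go to the lever.

```bash
cat >> h.py <<'E'
O=np.array([.5367,.0955]); YAW=.228
dx=np.array([np.cos(YAW),np.sin(YAW),0]); dy=np.array([-np.sin(YAW),np.cos(YAW),0])
HINGE=np.r_[O,.068]-.103*dy
def down(yax):  # tool-down orientation with tool y along yax
    y=np.asarray(yax,float); z=np.array([0,0,-1.]); return R.from_matrix(np.c_[np.cross(y,z),y,z]).as_rotvec()
def grip(e,r=.072): return HINGE+r*(-np.cos(e)*dy+np.sin(e)*np.array([0,0,1]))
def tcp_for(p): return p-[0,0,.019]
def st(t=''):
    s=manip.state(); print(t,round(s['clock'],2),'p',s['tool_pos'].round(4),'F',s['contact_force'].round(1),'M',s['moment'].round(2),'w',round(s['gripper_width'],4),'g',round(s['grasp_force'],1),'q6',s['joint_pos'][5].round(3)); return s
E
python3 - <<'E'
from h import *
best=None
p=grip(1.1); 
for sg in(1,-1):
    q=inverse_kinematics(tcp_for(p),down(sg*dx)); print(sg,q)
    if q is not None and (best is None or abs(q[5])<best[0]): best=(abs(q[5]),sg)
o=down(best[1]*dx); print(best)
s=manip.state(); manip.move_linear(s['tool_pos']+[0,0,.05],rate=.25)
manip.move_pose(tcp_for(p)+[0,0,.12],o); manip.set_gripper(.06)
st('above')
c=cap('wrist'); cv2.imwrite('pics/w1.png',c['image']); pickle.dump(c,open('w1.pkl','wb'))
m=mask(c,(3,170,110),(20,255,255)); n,l,s_,ce=cv2.connectedComponentsWithStats(m)
for i in range(1,n):
    if s_[i,4]>100:
        P=depthpts(c,np.argwhere(l==i)[:,::-1]); k=np.argsort(P[:,2]); e=max(10,len(P)//10)
        print(s_[i],'low',P[k[:e]].mean(0).round(4),'high',P[k[-e:]].mean(0).round(4))
print('expect base',grip(1.15,.048).round(4),'tip',grip(1.15,.094).round(4))
E
```

```text
1 [-1.08314169e-01  1.75463888e-01  1.95648923e+00 -4.44089210e-16
  1.00963954e+00 -3.36314169e-01]
-1 None
(np.float64(0.3363141690890936), 1)
above 3.77 p [ 0.5674 -0.0366  0.2332] F [ 0.1 -0.4  0.3] M [-0.06  0.02 -0.06] w 0.0603 g 0.0 q6 -0.336
[311 155  21  73 196] low [ 0.5568 -0.0163  0.0912] high [ 0.573  -0.0504  0.1494]
expect base [ 0.5644 -0.0239  0.1118] tip [ 0.5687 -0.0422  0.1538]
```

View pics/w1.png

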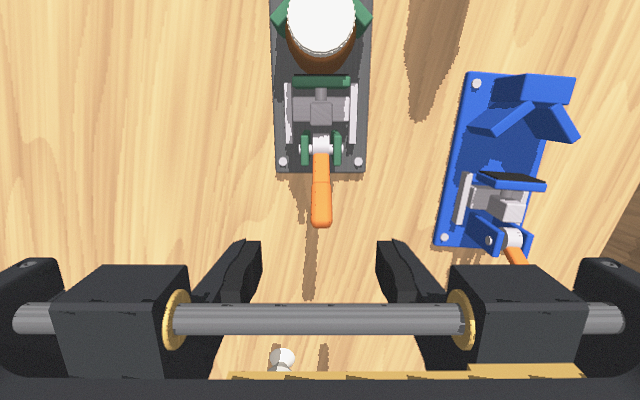

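The wrist view shows the lever at (321,190), centred between the fingers and square to the clamp. I'll descend, pinch it and lead it along its arc.

```bash
python3 - <<'E'
from h import *
o=manip.state()['tcp_rot']
manip.move_linear(tcp_for(grip(1.12)),rate=.12)
st('at')
manip.set_gripper(.01,force=15); st('pinched')
for e in(.9,.7,.5,.3,.12,0,-.04):
    manip.move_linear(tcp_for(grip(e)),rate=.06); s=st(e)
    if np.linalg.norm(s['contact_force'])>45: print('STOP'); break
E
```

```text
at 4.96 p [ 0.5679 -0.0355  0.1148] F [ 0.6 -0.1  0.1] M [-0.08  0.09 -0.  ] w 0.0598 g 0.0 q6 -0.334
pinched 5.67 p [ 0.569  -0.0349  0.114 ] F [ 6.5  1.5 -4. ] M [ 0.18 -0.77  0.05] w 0.0175 g 15.0 q6 -0.334
0.9 6.08 p [ 0.5719 -0.047   0.1056] F [ 4.7  4.8 -3.2] M [ 0.84 -0.72 -0.06] w 0.018 g 15.0 q6 -0.356
0.7 6.47 p [ 0.5741 -0.0569  0.0955] F [ 4.6  6.2 -3.6] M [ 0.97 -0.7   0.05] w 0.0181 g 15.0 q6 -0.373
0.5 6.87 p [ 0.5759 -0.0647  0.0837] F [ 5.1  5.5 -2.1] M [ 0.97 -0.66 -0.01] w 0.0179 g 15.0 q6 -0.386
0.3 7.26 p [ 0.5772 -0.0701  0.0706] F [ 4.8  6.  -2.6] M [ 1.04 -0.57 -0.03] w 0.018 g 15.0 q6 -0.395
0.12 7.62 p [ 0.5778 -0.0728  0.0581] F [ 4.7  6.4 -0.3] M [ 0.99 -0.5  -0.03] w 0.0176 g 15.0 q6 -0.399
0 7.92 p [ 0.5782 -0.0738  0.051 ] F [0.  5.5 7.6] M [0.75 0.08 0.07] w 0.0172 g 15.0 q6 -0.4
-0.04 8.17 p [ 0.5784 -0.0741  0.0494] F [-3.   4.1 15.1] M [0.65 0.54 0.01] w 0.0176 g 15.0 q6 -0.4
```

```bash
python3 - <<'E'
from h import *
manip.set_gripper(.06); st('open')
p=manip.state()['tool_pos']; manip.move_linear(p+[0,0,.19],rate=.25)
manip.move_linear(np.r_[O-.09*dy[:2],.25],rate=.25); manip.set_gripper(.085); st('look')
c=cap('wrist'); cv2.imwrite('pics/w2.png',c['image']); pickle.dump(c,open('w2.pkl','wb'))
m=mask(c,(0,0,170),(40,70,255)); m[240:]=0; n,l,s_,ce=cv2.connectedComponentsWithStats(m)
for i in range(1,n):
    if s_[i,4]>800:
        pix=np.argwhere(l==i)[:,::-1]; P=depthpts(c,pix); zt=np.percentile(P[:,2],90)
        # top face only, by height band
        T=P[abs(P[:,2]-np.median(P[P[:,2]>zt-.006][:,2]))<.004]
        (x,y),r=cv2.minEnclosingCircle(T[:,:2].astype(np.float32)); print(s_[i],zt.round(4),'mean',T.mean(0).round(4),'circ',round(x,4),round(y,4),round(r,4))
m=mask(c,(3,170,110),(20,255,255)); m[:, 400:]=0; pix=np.argwhere(m)[:,::-1]
if len(pix): P=depthpts(c,pix); print('orange',len(P),P.min(0).round(4),P.max(0).round(4))
E
```

```text
open 8.93 p [ 0.5762 -0.0749  0.046 ] F [-0.6 -0.4 -0.4] M [-0.08  0.08 -0.  ] w 0.0599 g 0.0 q6 -0.4
look 10.87 p [0.5571 0.0075 0.25  ] F [-0.2 -0.2 -0.8] M [-0.01  0.   -0.04] w 0.0852 g 0.0 q6 -0.259
[ 290   51   62   65 2986] 0.1351 mean [0.5373 0.0979 0.1341] circ 0.5373 0.0974 0.0247
orange 485 [ 0.5576 -0.0933  0.0683] [ 0.5887 -0.0156  0.0777]
```

View pics/w2.png

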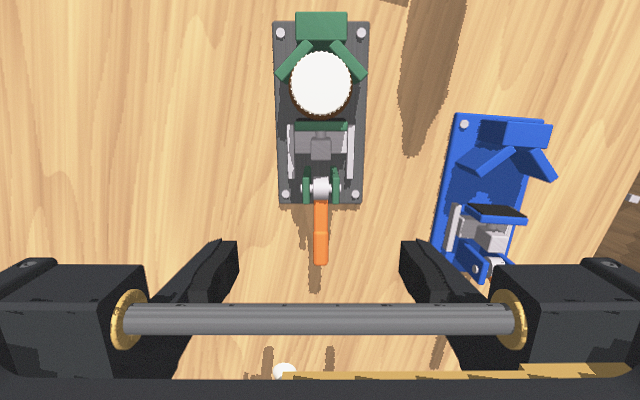

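The lever lies level (top at 0.075 all along, pixels (320,205–265)), so it is locked. The cap is at (0.5373, 0.0977) with its top at about 0.134. I'll grasp it and press.

```bash
python3 - <<'E'
from h import *
C=np.array([.5373,.0977]); a=np.arctan2(C[1],C[0])-.5
o=down([np.cos(a),np.sin(a),0])
manip.move_pose(np.r_[C,.22],o)
manip.move_linear(np.r_[C,.1195],rate=.12); st('at')
manip.set_gripper(.03,force=45); s=st('gripped')
manip.move_linear(np.r_[C,.1195-.003],rate=.03); st('p3')
manip.move_linear(np.r_[C,.1195-.0055],rate=.03); s=st('p5.5')
E
```

```text
at 12.62 p [0.5381 0.0977 0.1203] F [ 0.3 -0.5  1.2] M [-0.1   0.12  0.  ] w 0.085 g 0.0 q6 0.454
gripped 13.28 p [0.5378 0.0976 0.1197] F [ 1.7 -0.5 -0.5] M [-0.14 -0.23  0.01] w 0.0474 g 45.0 q6 0.454
p3 13.53 p [0.5379 0.0977 0.1175] F [-0.3 -1.4  4.4] M [-0.22  0.13  0.08] w 0.047 g 45.0 q6 0.454
p5.5 13.78 p [0.538  0.0977 0.1156] F [-2.  -0.9  8.9] M [-0.26  0.37  0.13] w 0.0474 g 45.0 q6 0.454
```

```bash
python3 - <<'E'
from h import *
C=np.array([.5373,.0977])
for z in(.1125,.1115,.1105,.1095):
    manip.move_linear(np.r_[C,z],rate=.03); manip.dwell(.2); s=st(z)
    if s['contact_force'][2]>12.5: break
E
```

```text
0.1125 14.23 p [0.538  0.0977 0.1147] F [-1.9 -0.2 11.1] M [-0.29  0.6   0.1 ] w 0.0471 g 45.0 q6 0.454
0.1115 14.68 p [0.5381 0.0977 0.1141] F [-3.8 -1.7 14. ] M [-0.32  0.77  0.14] w 0.0472 g 45.0 q6 0.454
```

```bash
python3 - <<'E'
from h import *
C=np.array([.5373,.0977]); a=np.arctan2(C[1],C[0])-.5
for d in(.2,.4,.6,.8,.97):
    manip.move_pose(np.r_[C,.1115],down([np.cos(a+d),np.sin(a+d),0])); manip.dwell(.1); s=st(d)
    if abs(s['moment'][2])>2.5 or s['contact_force'][2]>30: print('STOP'); break
E
```

```text
0.2 15.09 p [0.5388 0.098  0.1142] F [-3.1  0.1 12.3] M [-0.2   0.5   0.02] w 0.047 g 45.0 q6 0.254
0.4 15.5 p [0.539  0.098  0.1143] F [-2.2 -0.8 11.4] M [-0.12  0.43  0.09] w 0.0471 g 45.0 q6 0.054
0.6 15.91 p [0.5391 0.0982 0.1143] F [-1.5  0.3 12.5] M [-0.06  0.45  0.07] w 0.0468 g 45.0 q6 -0.146
0.8 16.32 p [0.539  0.0981 0.1142] F [-1.6  0.2 11.4] M [-0.15  0.4   0.05] w 0.0473 g 45.0 q6 -0.346
0.97 16.7 p [0.539  0.0982 0.1143] F [-2.2  0.7 11.7] M [-0.06  0.39  0.03] w 0.0471 g 45.0 q6 -0.516
```

```bash
python3 - <<'E'
from h import *
C=np.array([.5373,.0977])
for z in(.1150,.1185,.1205,.1225,.1245,.128,.132):
    manip.move_linear(np.r_[C,z],rate=.04); s=st(z)
    if s['contact_force'][2]<-4: print('STOP'); break
c=cap('wrist'); cv2.imwrite('pics/w3.png',c['image'])
E
```

```text
0.115 16.95 p [0.539  0.0982 0.1174] F [-0.6  1.4 10.4] M [-0.02  0.12  0.07] w 0.0474 g 45.0 q6 -0.516
0.1185 17.2 p [0.5389 0.0981 0.1203] F [2.1 0.9 5.1] M [-0.   -0.13  0.06] w 0.0472 g 45.0 q6 -0.516
0.1205 17.45 p [0.5384 0.098  0.1214] F [2.8 0.5 4.4] M [ 0.05 -0.41  0.01] w 0.0476 g 45.0 q6 -0.516
0.1225 17.7 p [0.5369 0.0976 0.1222] F [1.  0.9 3. ] M [-0.02 -0.22 -0.02] w 0.0471 g 45.0 q6 -0.516
0.1245 17.95 p [0.5365 0.0976 0.1239] F [ 0.1  0.8 -0.2] M [ 0.03 -0.08  0.05] w 0.0474 g 45.0 q6 -0.516
0.128 18.2 p [0.5368 0.0976 0.1278] F [-0.9 -0.  -0.8] M [-0.04  0.05  0.03] w 0.0474 g 45.0 q6 -0.516
0.132 18.45 p [0.5374 0.0977 0.1323] F [ 0.4 -0.3 -0.6] M [-0.02 -0.01  0.03] w 0.0476 g 45.0 q6 -0.516
```

View pics/w3.png

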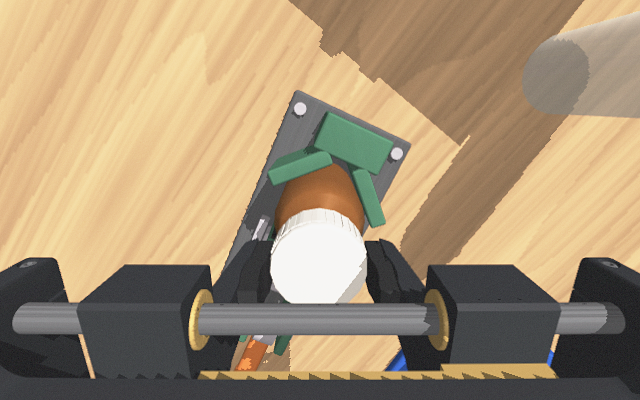

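The cap is held at (318,260), the bottle stands in the jaw, and the force is near zero, so the cap is free. I'll lift it to the final height.

```bash
python3 - <<'E'
from h import *
manip.move_linear([.5373,.0977,.1875],rate=.08); manip.dwell(.7); s=st('up'); print(abs(s['joint_velocities']).max())
c=cap('scene'); w=cap('wrist')
a=cv2.resize(c['image'][110:250,270:470],(560,392)); b=cv2.resize(w['image'],(560,350)); 
cv2.imwrite('pics/s2.png',cv2.resize(np.vstack([a,b]),(440,580)))
m=mask(c,(0,0,150),(40,90,255)); k=np.zeros_like(m); k[135:185,325:362]=m[135:185,325:362]; P=depthpts(c,np.argwhere(k)[:,::-1]); P=P[(abs(P[:,0]-.537)<.04)&(abs(P[:,1]-.098)<.04)]; print('white z',np.percentile(P[:,2],[2,50,98]).round(4))
E
```

```text
up 20.04 p [0.5373 0.0977 0.1875] F [ 0.1  0.1 -1.2] M [-0.05  0.09  0.03] w 0.0469 g 45.0 q6 -0.516
0.0004808584378006496
white z [0.2018 0.2045 0.2077]
```

View pics/s2.png

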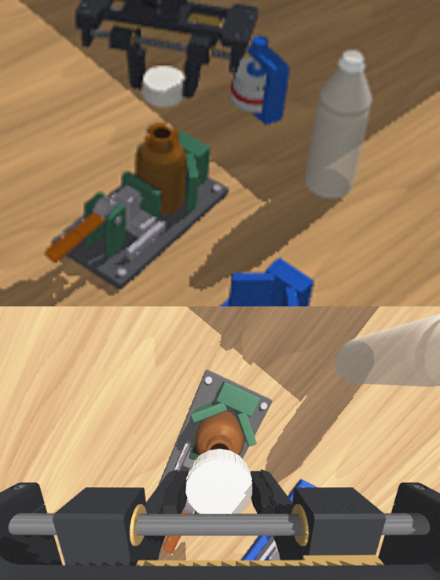

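The picture shows the cap held level at (163,85), clear of the open bottle mouth at (161,130). The lever is down and the bystanders haven't moved. Handing in.

```bash
python3 -c "
from h import *
print(order.close_job())"
```

```text
the job is handed in; nothing more can be done
None
```

I handed the job in at about 20 s on the robot's clock, and no verdict came back: the lever is down and locked, the cap was pressed, twisted free and is held level and at rest about 6 cm above the mouth, the bottle stands in the clamp, and the bystanders were not touched.

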